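# Load a kit carrier from a feed lane

## Task

A heat sink and a reel of solder wait one behind the other in the lane of the loading station. One at a time, the front one first, slide the carrier fully to the end stop that brings the pocket of that part's shape in front of the lane, then push the part along the lane, without lifting it, so that it drops into its pocket. At the end both parts sit flat in their own pockets; leave the cutters, the screwdriver and the circuit board where they lie.

Things in the scene. Friction and masses are not known exactly. Their poses are not given: they have to be found in the camera images.
- station: Fixed loading station. Origin on the bench (z = 0) under the middle of the lane's mouth; y along the lane towards the carrier, x away from the robot. Lane floor grey, 35 mm up, y = -250 mm (open end) to 0, 66 mm wide between guides 6 mm thick, 12 mm above the floor. Past the mouth (y = 3 to 115 mm) the carrier runs along x on a rail between stops 25 mm high at x = -122 and 122 mm.
- carrier (a joint): Slide of the carrier, an aluminium plate 160 (x) x 112 (y) x 18 mm, top 33.5 mm above the bench, with two pockets and a black handle post. 0 = end stop towards the robot (-x): rectangular pocket faces the lane. 0.078 m = end stop away from the robot (+x): round pocket faces the lane. In between, neither does. About 2 N of friction; it stays where it is left.
- sink_pocket (a point): Centre of the floor of the rectangular pocket, the heat sink's: 67 mm along x, 48 mm along y, 14 mm deep. It is 32.5 mm in y past the lane's mouth, so the near rim is 8.5 mm past the mouth. Moves with the carrier; axes parallel to the station's.
- reel_pocket (a point): Centre of the floor of the round pocket, the reel's: 69 mm in diameter, 14 mm deep. It is 43 mm in y past the lane's mouth, so the near rim is 8.5 mm past the mouth. Moves with the carrier; axes parallel to the station's.
- post_top (a point): Top centre of the carrier's upright handle post, 77.5 mm above the bench, midway (x) between the pockets, 97 mm in y past the mouth. Post 16 mm in diameter, its head 21 mm in diameter in the uppermost 10 mm, its foot 28 mm in diameter and 7 mm high on the carrier plate.
- heat_sink: Black finned aluminium heat sink, 40 x 60 mm and 27 mm high, 0.11 kg; origin at the centre of its underside. It lies fins up in the lane with its own x axis (40 mm) along the lane and its 60 mm across it. Which of the two parts is in front changes.
- solder_reel: Reel of solder standing on its flange, 62 mm in diameter, 44 mm high, 0.42 kg; origin at the centre of its underside. It stands in the lane in front of or behind the heat sink.
- cutters: Bystander: side cutters with blue handles, 120 x 44 x 10 mm, on the bench beyond the lane.
- screwdriver: Bystander: red screwdriver, 191 x 24 x 25 mm, on the bench on the robot's side of the lane.
- board: Bystander: brown circuit board, 84 x 100 x 13 mm, on the bench beyond the lane.
Not all that is in view belongs to the job. Leave any green or pink look-alike of the solder_reel alone.

How it is judged:
By the outcome, as a careful person would: the job done as asked, in the order asked, and still so for the second after the job is handed in, with the robot touching nothing.
It also fails if it takes over 67 s, if anything falls off the work surface, if the arm or the gripper's body presses on something with over 40 N, if the wrist force passes 120 N, or if a joint passes its speed limit or range.

## Robot

A 7-joint arm with a two-finger parallel gripper is mounted at the origin on a cart in front of the work surface, level with it; the furniture and walls round the work are solid. World frame = base frame: x ahead of the robot, y to its left, z up, the work surface at z = 0. Lengths are in m, angles in rad, forces in N, time in s.
With the tool pointing down it reaches from about 0.4 to 0.85 m from the base axis. Payload 4.5 kg.
Tool frame: the origin (TCP) lies between the finger pads; the fingertips stand r.tip_reach ahead of it and the grasp point (between the pads) lies 3 mm ahead of it (r.tip_reach is the distance from the TCP to the fingertips, in m); z points along the fingers, y is the line along which they close (so a half turn about z gives the same grasp; the last joint's range is limited). The gripper opens to 88 mm and grips with 3 to 60 N. Pads are 18 mm wide; open, the fingers measure 123 mm over their backs; the gripper's body (75 mm by 187 mm) begins 45 mm behind the grasp point.
Start: joints at [-1.199, 0.689, -0.195, 1.565, 0.157, 0.902, -0.215], TCP at [0.207, 0.59, 0.261] pointing down, gripper open.
Joint ranges: [-3.01, 3.01], [-0.46, 2.08], [-1.47, 1.51], [0.13, 2.56], [-1, 4.14], [0.04, 2.09], [-2.66, 2.66]. Speed limits (rad/s): [2.57, 2.57, 3.14, 3.14, 3.14, 3.14, 3.14].

## Interface

Orientations are given as a unit quaternion [x, y, z, w].
In Python, from plant import r gives the robot as it stands.
- The arm moves only by the tool step_arm, never from a script. Its argument "motion" is a list of rows, each an object with "dp": the shift along the tool's x, y, z in mm, a list of three; "twist": the turn, a rotation vector about the tool's x, y, z in rad, a list of three; "hand": the opening, from -1 (shut) to 1 (fully open). In form: [{"dp": [dx, dy, dz], "twist": [rx, ry, rz], "hand": hand}, ...]. A call has 1 to 5 rows; each row is the pose to reach, as a shift and turn from the pose commanded when the call began, along the tool's axes at that moment; what a row does not reach only later rows make up. A row lasts 1/8 s, in which the tool goes at most 62.5 mm and 10.7 degrees, less where a joint would pass 70% of its speed; a pose out of reach is approached as far as the arm can. A call with a gripper value outside its range is refused whole. The fingers move at their own pace and stop on an object; "force" is the grip in N (left out, the last holds). Time passes only in rows, so rows that repeat a pose let the fingers close. It gives the time, the measured TCP pose, the force, the opening and the grip force at its end, in the units of the state.
- r.get_state(): the state, without advancing time (a new reading comes with each control period).
- r.snapshot(name): name is "side" or "top" or "wrist"; returns a dict with "pixels" (420x560x3 uint8, red, green, blue), "depth" (420x560 float32, m along the optical axis (not along the pixel's ray), 0 where there is no reading), "fx", "fy", "cx", "cy" (pixels), "xyz" and "orientation" of the camera in the world; the wrist camera has in their place "mount" (4x4, takes a point from camera to tool coordinates, whose origin is the TCP and whose axes are the flange's). Camera axes: x right, y down, z forward; pixel columns grow to the right and rows downward; lengths in m; the calibration is good to about 2 mm. A picture is of the moment at which its call begins: read the wrist's pose just before it.
- r.finish_job(): hands the job in; it is judged then, once.
Trained networks look in the newest picture that a camera, given by its name, has taken for a name from the list of things; names that differ only in an ending like _2 or _b are one class to them, and where a whole thing is asked for, a point or a joint stands for the part that bears it (a point fixed in the world has none). Each returns a list of dicts, best first, with "score" (0 to 1); they miss things now and then, are a little off and sometimes report something else, mostly with a low value. They report only what shows in the picture. A call takes as long as a camera call. They do not tell look-alikes from the thing itself.
- r.search_frame(camera, thing): "at" ([x, y, z] in m, in the coordinates of the camera as it stood for that picture, good to about 4 mm: the middle of the surface that is visible of it).
The state is a dict: "clock": time; "q": joint angles; "qd": joint speeds; "joint_torque": joint torques, N m; "tool_pos": TCP position; "eef_rot": TCP orientation; "contact_force": force on the tool from outside, world axes, zero at the start; "moment": the same for the moment, N m; "opening": opening from 0.0 (shut) to 1.0 (fully open); "finger_force": force on a finger pad.
Only numpy, scipy, OpenCV 4.12 (cv2) and the standard library are available. Lean on these libraries where they do the work, as an engineer would, in place of code of your own. Each camera call takes 0.05 s, during which the arm holds its last target. There are 200 camera calls.

## Working session

There is one attempt and no reset: what is moved stays moved. The work goes in short steps, Python scripts to look and compute and a tool call to move; the robot and the scene stay as the last step left them, time stands still between calls to the robot, and variables do not carry over. Pictures are saved under pics/ and viewed, at most 10 in all, crops included, and the job is handed in when it is done.

Besides the shell and the picture viewer there is one more tool, called as name(argument=value, ...) on one line, values as JSON. step_arm: Moves the arm, as the interface text tells. Its arguments: {"type":"object","properties":{"motion":{"type":"array"},"force":{"type":"number"}},"required":["motion"]}

```bash
mkdir -p pics; cat > h.py <<'E'
from plant import r
import numpy as np, cv2
from scipy.spatial.transform import Rotation as R
def cam(s,st=None):
    if 'mount' in s:
        T=np.eye(4);T[:3,:3]=R.from_quat(st['eef_rot']).as_matrix();T[:3,3]=st['tool_pos'];return T@np.array(s['mount'])
    T=np.eye(4);o=np.array(s['orientation']);T[:3,:3]=R.from_quat(o).as_matrix() if o.size==4 else o;T[:3,3]=s['xyz'];return T
def cloud(s,T):
    d=s['depth'];v,u=np.indices(d.shape)
    P=np.stack([(u-s['cx'])/s['fx']*d,(v-s['cy'])/s['fy']*d,d],-1)
    return P@T[:3,:3].T+T[:3,3]
def save(s,n): cv2.imwrite('pics/'+n,s['pixels'][:,:,::-1])
E
python3 - <<'E'
from h import *
st=r.get_state();print(st,r.tip_reach)
for c in ['top','side']:
    s=r.snapshot(c);T=cam(s);save(s,c+'1.png');np.savez(c+'.npz',P=cloud(s,T),rgb=s['pixels']);print(c,T.round(3).tolist(),s['fx'])
    for n in ['station','carrier','sink_pocket','reel_pocket','post_top','heat_sink','solder_reel','cutters','screwdriver','board']:
        for d in r.search_frame(c,n)[:3]:
            print(n,round(d['score'],2),(T[:3,:3]@np.array(d['at'])+T[:3,3]).round(4), [k for k in d if k not in('score','at')])
E
```

```text
{'clock': 0.0, 'q': array([-1.19919692,  0.69002105, -0.19452595,  1.56635544,  0.15729484,
        0.90251387, -0.21513236]), 'qd': array([ 0.00067567,  0.00109509, -0.00056897,  0.00032214, -0.00033733,
        0.00014282,  0.00025229]), 'joint_torque': array([-9.37126089e-06, -5.27555859e+01, -1.26643606e+00, -1.53423697e+01,
       -5.25105523e-02,  6.49847992e-03,  1.73474741e-04]), 'tool_pos': array([0.20696902, 0.58909153, 0.25988414]), 'eef_rot': array([ 1.68068414e-01,  9.85774873e-01, -9.47610242e-04, -9.78207725e-05]), 'contact_force': array([-0.26503883, -0.26315906, -0.19718559]), 'moment': array([ 0.00534861, -0.03147379,  0.04828455]), 'finger_force': 0.0, 'opening': 1.0007022124040101} 0.022
top [[-0.118, -0.966, 0.232, 0.332], [-0.993, 0.114, -0.031, -0.03], [0.004, -0.234, -0.972, 0.926], [0.0, 0.0, 0.0, 1.0]] 400.0777424884933
station 0.67 [ 0.4853 -0.0344  0.0363] []
carrier 0.75 [ 0.4792 -0.0043  0.0342] []
sink_pocket 0.9 [ 0.481  -0.0029  0.0368] []
sink_pocket 0.62 [ 0.4836 -0.0344  0.0338] []
reel_pocket 0.8 [ 0.4787 -0.0047  0.0381] []
post_top 0.69 [4.789e-
[... 380 characters left out ...]
 [[0.988, -0.133, 0.076, 0.438], [-0.153, -0.88, 0.449, -0.609], [0.007, -0.455, -0.89, 1.187], [0.0, 0.0, 0.0, 1.0]] 463.5794637027422
station 0.63 [ 0.4832 -0.0414  0.0327] []
carrier 0.97 [ 0.4795 -0.0028  0.0339] []
sink_pocket 0.75 [0.4782 0.     0.0308] []
reel_pocket 0.96 [ 0.4793 -0.0015  0.0348] []
post_top 0.76 [ 0.4775 -0.0052  0.0309] []
post_top 0.4 [ 0.614  -0.1883  0.0054] []
heat_sink 0.66 [ 0.4843 -0.224   0.0423] []
solder_reel 0.95 [0.4823 0.1357 0.0472] []
solder_reel 0.77 [ 0.4902 -0.1051  0.0803] []
solder_reel 0.73 [ 0.3263 -0.1708  0.0403] []
cutters 0.66 [ 0.6145 -0.1886  0.0086] []
screwdriver 0.89 [ 0.3778 -0.2763  0.0217] []
board 0.58 [ 0.6174 -0.3069  0.0015] []
```

View pics/top1.png

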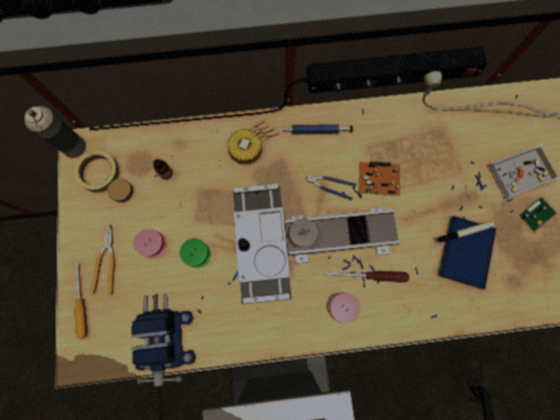

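View pics/side1.png

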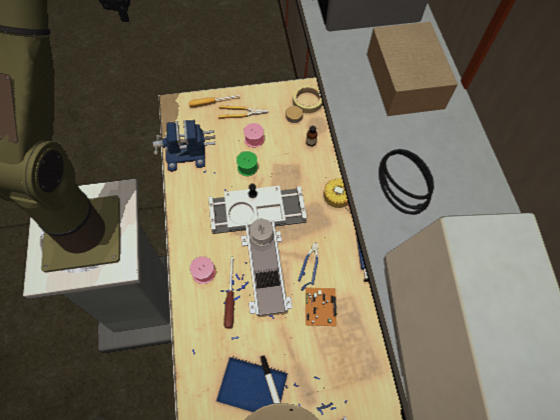

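The reel (top px 303,234) is in front, and the heat sink (358,230) is behind it. The carrier's round pocket is on the robot side and its post is at (244,244). The green and pink reels are decoys. Next I fit the station's pose.

```bash
cat > fit.py <<'E'
from h import *
Q=[];C=[]
for c in ['top','side']:
    z=np.load(c+'.npz');P=z['P'].reshape(-1,3);k=(P[:,0]>.3)&(P[:,0]<.68)&(P[:,1]>-.42)&(P[:,1]<.16)&(P[:,2]>-.01)&(P[:,2]<.12)
    Q.append(P[k]);C.append(z['rgb'].reshape(-1,3)[k])
    p=P[k]
    b=p[(p[:,2]<.012)];print(c,'bench z',np.median(b[:,2]))
    g=p[(p[:,2]>.041)&(p[:,2]<.053)&(p[:,1]<-.05)&(p[:,1]>-.33)&(abs(p[:,0]-.487)<.06)]
    t=p[(p[:,2]>.065)&(p[:,1]>0)];print('post',t[t[:,2]>.07].mean(0),len(t),t[:,2].max())
    f=p[(p[:,2]>.028)&(p[:,2]<.054)&(p[:,1]<-.06)&(p[:,1]>-.34)&(abs(p[:,0]-.487)<.065)]
    print('lane box',cv2.minAreaRect(f[:,:2].astype(np.float32)*1000),len(f))
    f=p[(p[:,2]>.028)&(p[:,2]<.04)&(p[:,1]>-.045)&(p[:,1]<.09)&(abs(p[:,0]-.48)<.11)]
    print('plate',cv2.minAreaRect(f[:,:2].astype(np.float32)*1000),len(f))
    t=p[(p[:,2]>.07)&(p[:,2]<.09)&(p[:,1]<-.05)];print('reel top',cv2.minEnclosingCircle(t[:,:2].astype(np.float32)*1000),t.mean(0),len(t))
    t=p[(p[:,2]>.055)&(p[:,2]<.068)&(p[:,1]<-.17)];print('sink top',cv2.minAreaRect(t[:,:2].astype(np.float32)*1000),len(t))
# height map
p=np.vstack(Q);cc=np.vstack(C)
S=2.0
H=np.zeros((580*1,380,3),np.uint8);
o=np.argsort(p[:,2]);p=p[o];cc=cc[o]
for q,c in zip(p,cc):
    u=int((q[1]+.42)*1000*1.35);v=int((.68-q[0])*1000*1.35)
    if 0<=v<520 and 0<=u<790:
        hh=int(np.clip(q[2]/.09*179,0,179)); 
        if 'H2' not in globals(): H2=np.zeros((520,790,3),np.uint8)
        cv2.circle(H2,(u,v),1,(hh,255,255),-1)
cv2.imwrite('pics/h1.png',cv2.cvtColor(H2,cv2.COLOR_HSV2BGR))
E
python3 fit.py
```

```text
top bench z 0.0018925226581117949
post [0.4844835  0.03481973 0.0785976 ] 76 0.08200884433038891
lane box ((489.165283203125, -187.14883422851562), (250.4062957763672, 78.53653717041016), 89.07032775878906) 3014
plate ((484.37139892578125, 4.029548645019531), (99.20209503173828, 160.61175537109375), 89.50830841064453) 1799
reel top ((491.3573303222656, -98.1425552368164), 31.141216278076172) [ 0.49096899 -0.09804538  0.08058194] 630
sink top ((488.7759094238281, -222.81365966796875), (40.285579681396484, 57.922828674316406), 89.58988189697266) 221
side bench z 0.00037166859111004147
post [0.48312107 0.03335309 0.07720924] 49 0.08098723549413389
lane box ((486.88494873046875, -186.53753662109375), (127.77960968017578, 253.04119873046875), 0.007325904909521341) 2265
plate ((482.3936767578125, 4.197940826416016), (100.07278442382812, 160.1928253173828), 89.28893280029297) 1045
reel top ((490.25189208984375, -97.6968765258789), 32.02103042602539) [ 0.48936236 -0.09895049  0.07911233] 397
sink top ((487.07568359375, -222.79803466796875), (39.11924362182617, 57.56608581542969), 88.76520538330078) 101
```

View pics/h1.png

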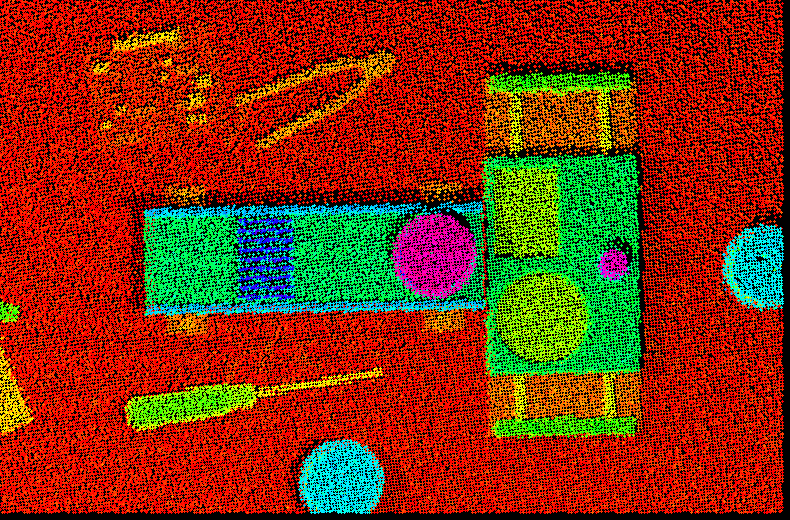

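The height map shows the lane at px (145–485, 203–315), the reel at (435,254), the sink at (265,260), the post at (613,264), and the carrier near mid-travel. Next I fit the yaw and mouth precisely.

```bash
cat > fit2.py <<'E'
from h import *
from scipy.optimize import least_squares
for c in ['top','side']:
    p=np.load(c+'.npz')['P'].reshape(-1,3)
    k=(p[:,2]>.043)&(p[:,2]<.054)&(p[:,1]<-.065)&(p[:,1]>-.305)
    a=p[k&(p[:,0]>.51)&(p[:,0]<.545)];b=p[k&(p[:,0]>.43)&(p[:,0]<.465)]
    k2=(abs(a[:,1]+.223)>.03)
    for q in(a,b): 
        m=np.polyfit(q[:,1],q[:,0],1);print(c,'guide slope deg',np.degrees(np.arctan(m[0])),'x at y=-.06',np.polyval(m,-.06),len(q))
    # stops
    k=(p[:,2]>.015)&(p[:,2]<.032)&(p[:,1]<.09)&(p[:,1]>-.06)
    for lo,hi in((.58,.63),(.34,.385)):
        q=p[k&(p[:,0]>lo)&(p[:,0]<hi)&(p[:,2]>.02)];m=np.polyfit(q[:,1],q[:,0],1);print('stop',np.degrees(np.arctan(m[0])),np.polyval(m,0),q[:,0].min(),q[:,0].max(),q[:,1].min(),q[:,1].max(),len(q))
    q=p[(p[:,2]>.028)&(p[:,2]<.054)&(p[:,0]>.46)&(p[:,0]<.515)&(p[:,1]<-.25)];print('open end y',np.percentile(q[:,1],[0,1,2]))
    q=p[(p[:,2]>.028)&(p[:,2]<.038)&(p[:,0]>.41)&(p[:,0]<.56)&(p[:,1]>.03)];print('carrier far y',np.percentile(q[:,1],[98,99,100]))
    q=p[(p[:,2]>.028)&(p[:,2]<.038)&(p[:,1]>-.05)&(p[:,1]<.05)&(p[:,0]>.38)&(p[:,0]<.59)];
    print('carrier x',np.percentile(q[:,0],[0,1,99,100]))
E
python3 fit2.py; python3 -c "
from h import *
print(R.from_quat(r.get_state()['eef_rot']).as_matrix().round(3)); print(np.array(r.snapshot('wrist')['mount']).round(3).tolist())"
```

```text
top guide slope deg 1.208393915552951 x at y=-.06 0.52690909478318 300
top guide slope deg 0.7023206901002956 x at y=-.06 0.45487889972184187 332
stop 0.8789602774187132 0.6188401018831569 0.6106115989450427 0.6265042491798976 -0.05627784879915123 0.046138885678347424 245
stop 1.0657623500650335 0.36437266999835755 0.357598300226279 0.375375239360808 -0.05286028212560069 0.05093211759966815 267
open end y [-0.53591167 -0.51636725 -0.51115983]
carrier far y [0.05404135 0.22119159 0.25453491]
carrier x [0.40385809 0.40491536 0.56346207 0.56488471]
side guide slope deg 0.8984802651765087 x at y=-.06 0.5248853943480439 197
side guide slope deg 0.7695645270870799 x at y=-.06 0.4534772201919174 207
stop 1.2374899023228059 0.6174429681709175 0.597047771164919 0.6242239865844245 -0.0586302422976811 0.04627007569518071 141
stop 0.8815045215422965 0.36250159399176984 0.3559573039612573 0.37490789601537144 -0.055086311170225444 0.05039049139033869 141
open end y [-0.5189906  -0.51267252 -0.48193736]
carrier far y [0.22863642 0.23239834 0.26656098]
carrier x [0.40189891 0.40314073 0.56144415 0.56305475]
[[-0.943  0.331  0.   ]
 [ 0.331  0.943  0.   ]
 [-0.     0.    -1.   ]]
[[-0.001, -0.948, -0.32, 0.084], [1.0, -0.001, -0.001, -0.0], [0.001, -0.32, 0.948, -0.124], [0.0, 0.0, 0.0, 1.0]]
```

step_arm(motion=[{"dp": [-43,-42,0],"twist": [0,0,0.125],"hand": 1},{"dp": [-87,-85,0],"twist": [0,0,0.25],"hand": 1},{"dp": [-130,-127,0],"twist": [0,0,0.375],"hand": 1},{"dp": [-174,-169,0],"twist": [0,0,0.5],"hand": 1},{"dp": [-217,-211,0],"twist": [0,0,0.62],"hand": 1}])

```text
clock: 1.78
tool_pos: [0.3428, 0.3172, 0.261]
eef_rot: [0.463, 0.887, 0.001, 0.0]
contact_force: [1.7, 0.4, -0.1]
opening: 0.999
finger_force: 0.0
```

```bash
cat > go.py <<'E'
from h import *
import sys
# station frame: mouth, yaw ; go.py sx sy z (mm, station, TCP) -> dp, twist
M=np.array([.490,-.062]);a=np.radians(.95)
ex=np.array([np.cos(a),-np.sin(a)]);ey=np.array([np.sin(a),np.cos(a)])
st=r.get_state();Rt=R.from_quat(st['eef_rot']).as_matrix();p=st['tool_pos']
d=p[:2]-M
print('t',round(st['clock'],2),'station mm',(np.array([d@ex,d@ey,p[2]])*1000).round(1),'open',round(st['opening'],2),'F',st['contact_force'].round(1))
for k in range(1,len(sys.argv),3):
    sx,sy,z=[float(v)/1000 for v in sys.argv[k:k+3]]
    w=np.r_[M+sx*ex+sy*ey,z]
    G=np.c_[np.r_[ey,0],np.r_[ex,0],[0,0,-1]]
    print(sys.argv[k:k+3],'dp',(Rt.T@(w-p)*1000).round(1),'twist',R.from_matrix(Rt.T@G).as_rotvec().round(3))
E
python3 go.py -8 97 140
```

```text
t 1.77 station mm [-153.4  376.7  261. ] open 1.0 F [ 1.7  0.4 -0.1]
['-8', '97', '140'] dp [-311.9  -46.1  120.9] twist [ 0.001 -0.001  0.626]
```

step_arm(motion=[{"dp": [-60,-9,10],"twist": [0,0,0.13],"hand": 1},{"dp": [-120,-18,20],"twist": [0,0,0.26],"hand": 1},{"dp": [-180,-27,30],"twist": [0,0,0.39],"hand": 1},{"dp": [-240,-36,40],"twist": [0,0,0.52],"hand": 1},{"dp": [-298,-44,55],"twist": [0,0,0.626],"hand": 1}])

```text
clock: 2.4
tool_pos: [0.4788, 0.048, 0.2058]
eef_rot: [0.713, 0.701, 0.001, 0.0]
contact_force: [1.3, 0.5, 0.5]
opening: 0.994
finger_force: 0.0
```

```bash
python3 go.py -8 97 100 -8 97 66; python3 - <<'E'
from h import *
st=r.get_state();s=r.snapshot('wrist');T=cam(s,st);P=cloud(s,T);save(s,'w1.png')
p=P[(P[...,2]>.07)&(P[...,2]<.085)&(abs(P[...,0]-.484)<.03)&(abs(P[...,1]-.034)<.03)];print(p.mean(0) if len(p) else None,len(p))
E
```

```text
t 2.4 station mm [-13.1 109.8 205.8] open 0.99 F [1.3 0.5 0.5]
['-8', '97', '100'] dp [-12.9   4.9 105.8] twist [ 0.002 -0.001 -0.   ]
['-8', '97', '66'] dp [-12.9   4.8 139.8] twist [ 0.002 -0.001 -0.   ]
[0.48448131 0.03478229 0.07689927] 450
```

step_arm(motion=[{"dp": [-13,5,40],"twist": [0,0,0],"hand": 1},{"dp": [-13,5,90],"twist": [0,0,0],"hand": 1},{"dp": [-13,5,125],"twist": [0,0,0],"hand": 1},{"dp": [-13,5,139],"twist": [0,0,0],"hand": -0.7},{"dp": [-13,5,139],"twist": [0,0,0],"hand": -0.7}], force=15)

```text
clock: 3.08
tool_pos: [0.4822, 0.0368, 0.0665]
eef_rot: [0.712, 0.703, -0.0, -0.0]
contact_force: [1.0, 0.3, 0.6]
opening: 0.798
finger_force: 0.0
```

step_arm(motion=[{"dp": [0,0,0],"twist": [0,0,0],"hand": -0.7},{"dp": [0,0,0],"twist": [0,0,0],"hand": -0.7},{"dp": [0,0,0],"twist": [0,0,0],"hand": -0.7},{"dp": [0,0,0],"twist": [0,0,0],"hand": -0.7}])

```text
clock: 3.58
tool_pos: [0.4824, 0.0367, 0.0671]
eef_rot: [0.712, 0.702, 0.0, 0.0]
contact_force: [0.2, -0.9, 0.1]
opening: 0.346
finger_force: 0.0
```

```bash
python3 go.py 39 97 66
```

```text
t 3.58 station mm [-9.2 98.5 67.1] open 0.35 F [ 0.2 -0.9  0.1]
['39', '97', '66'] dp [-1.7 48.2  1.1] twist [ 0.001 -0.     0.004]
```

step_arm(motion=[{"dp": [0,0,0],"twist": [0,0,0],"hand": -0.8},{"dp": [-1,8,0],"twist": [0,0,0],"hand": -0.8},{"dp": [-1,18,0],"twist": [0,0,0],"hand": -0.8},{"dp": [-1,30,0],"twist": [0,0,0],"hand": -0.8},{"dp": [-1,40,0],"twist": [0,0,0],"hand": -0.8}])

```text
clock: 4.2
tool_pos: [0.5231, 0.0359, 0.0668]
eef_rot: [0.711, 0.703, 0.0, -0.0]
contact_force: [-1.8, 3.8, 4.8]
opening: 0.198
finger_force: 14.5
```

step_arm(motion=[{"dp": [0,5,0],"twist": [0,0,0],"hand": -0.8},{"dp": [0,8,0],"twist": [0,0,0],"hand": -0.8},{"dp": [0,8,0],"twist": [0,0,0],"hand": -0.8}])

```text
clock: 4.58
tool_pos: [0.5312, 0.0358, 0.0668]
eef_rot: [0.711, 0.703, 0.001, 0.0]
contact_force: [0.3, 4.7, 3.9]
opening: 0.194
finger_force: 14.6
```

```bash
python3 go.py 39 97 66; cat fit2.py | tail -0; python3 - <<'E'
from h import *
print(r.get_state()['finger_force'])
for c in ['top','side']:
    s=r.snapshot(c);P=cloud(s,cam(s));q=P[(P[...,2]>.03)&(P[...,2]<.038)&(P[...,1]>-.05)&(P[...,1]<.05)&(P[...,0]>.36)&(P[...,0]<.62)]
    print(c,np.percentile(q[:,0],[0,1,99,100]))
E
```

```text
t 4.58 station mm [39.6 98.4 66.8] open 0.19 F [0.3 4.7 3.9]
['39', '97', '66'] dp [-1.4 -0.6  0.8] twist [ 0.002 -0.001  0.004]
14.586379977081378
top [0.36074156 0.36493875 0.61022528 0.61798475]
side [0.36203316 0.449003   0.60776111 0.61891258]
```

step_arm(motion=[{"dp": [0,2,0],"twist": [0,0,0],"hand": -0.8},{"dp": [0,4,0],"twist": [0,0,0],"hand": -0.8},{"dp": [0,4,0],"twist": [0,0,0],"hand": -0.8}])

```text
clock: 5.05
tool_pos: [0.532, 0.0357, 0.0667]
eef_rot: [0.711, 0.703, -0.001, -0.002]
contact_force: [-6.1, 5.5, 8.3]
opening: 0.191
finger_force: 14.6
```

```bash
python3 go.py 39 97 66
```

```text
t 5.05 station mm [40.4 98.4 66.7] open 0.19 F [-6.1  5.5  8.3]
['39', '97', '66'] dp [-1.4 -1.4  0.7] twist [-0.005 -0.001  0.004]
```

step_arm(motion=[{"dp": [0,3,0],"twist": [0,0,0],"hand": -0.8},{"dp": [0,3,0],"twist": [0,0,0],"hand": -0.8},{"dp": [0,3,0],"twist": [0,0,0],"hand": -0.8}])

```text
clock: 5.42
tool_pos: [0.5321, 0.0357, 0.0666]
eef_rot: [0.711, 0.703, -0.004, -0.004]
contact_force: [-9.3, 6.2, 12.3]
opening: 0.189
finger_force: 14.7
```

step_arm(motion=[{"dp": [0,-6,0],"twist": [0,0,0],"hand": -0.8},{"dp": [0,-6,0],"twist": [0,0,0],"hand": 0.2},{"dp": [0,-6,0],"twist": [0,0,0],"hand": 0.2},{"dp": [0,-6,0],"twist": [0,0,0],"hand": 0.2},{"dp": [0,-6,-20],"twist": [0,0,0],"hand": 0.2}])

```text
clock: 6.05
tool_pos: [0.5304, 0.0343, 0.0858]
eef_rot: [0.712, 0.702, -0.001, -0.001]
contact_force: [-0.0, -0.1, 0.5]
opening: 0.601
finger_force: 0.0
```

```bash
python3 go.py 0 97 140 0 -104 140
```

```text
t 6.05 station mm [38.8 97.  85.8] open 0.6 F [-0.  -0.1  0.5]
['0', '97', '140'] dp [  0.1 -39.  -54.1] twist [-0.003  0.001  0.003]
['0', '-104', '140'] dp [-200.9  -39.6  -53.9] twist [-0.003  0.001  0.003]
```

step_arm(motion=[{"dp": [0,-10,-54],"twist": [0,0,0],"hand": -0.72},{"dp": [-55,-30,-60],"twist": [0,0,0],"hand": -0.72},{"dp": [-110,-38,-60],"twist": [0,0,0],"hand": -0.72},{"dp": [-165,-40,-60],"twist": [0,0,0],"hand": -0.72},{"dp": [-201,-40,-57],"twist": [0,0,0],"hand": -0.72}])

```text
clock: 6.68
tool_pos: [0.4879, -0.1693, 0.1439]
eef_rot: [0.713, 0.701, -0.001, 0.001]
contact_force: [0.9, 0.9, -0.6]
opening: 0.137
finger_force: 0.0
```

```bash
python3 go.py 0 -104 66 0 -104 62; python3 - <<'E'
from h import *
s=r.snapshot('top');P=cloud(s,cam(s));save(s,'top2.png')
c=s['pixels'][170:320,200:420];cv2.imwrite('pics/t2.png',cv2.resize(c,None,fx=3.4,fy=3.4)[:,:,::-1])
E
```

```text
t 6.67 station mm [  -0.4 -107.3  143.9] open 0.14 F [ 0.9  0.9 -0.6]
['0', '-104', '66'] dp [ 3.4  0.3 77.9] twist [ 0.     0.002 -0.   ]
['0', '-104', '62'] dp [ 3.4  0.3 81.9] twist [ 0.     0.002 -0.   ]
```

View pics/t2.png

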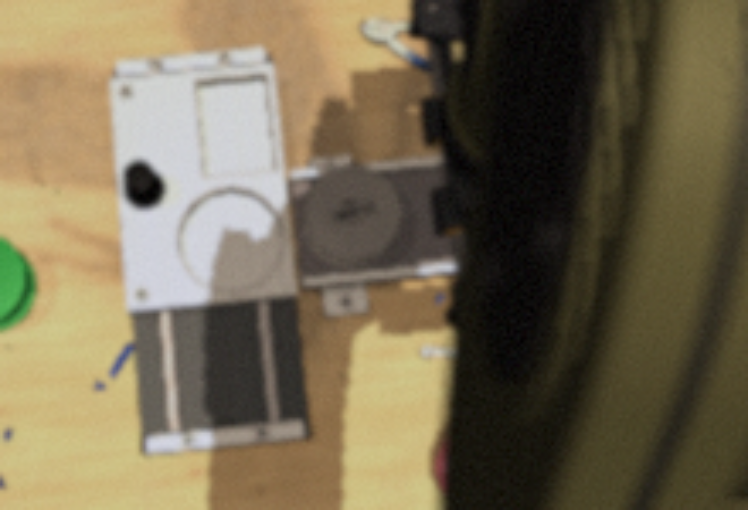

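The picture shows the carrier against the far stop, with the round pocket (232,238) facing the lane and the reel (352,215) in front of it. Now I descend behind the reel.

step_arm(motion=[{"dp": [3,0,30],"twist": [0,0,0],"hand": -0.72},{"dp": [3,0,60],"twist": [0,0,0],"hand": -0.72},{"dp": [3,0,76],"twist": [0,0,0],"hand": -0.72},{"dp": [3,0,80],"twist": [0,0,0],"hand": -0.72},{"dp": [12,0,80],"twist": [0,0,0],"hand": -0.72}])

```text
clock: 7.35
tool_pos: [0.489, -0.154, 0.064]
eef_rot: [0.712, 0.702, -0.0, 0.0]
contact_force: [-0.8, -0.0, -0.7]
opening: 0.14
finger_force: 0.0
```

step_arm(motion=[{"dp": [6,0,0],"twist": [0,0,0],"hand": -0.72},{"dp": [14,0,0],"twist": [0,0,0],"hand": -0.72},{"dp": [22,0,0],"twist": [0,0,0],"hand": -0.72},{"dp": [30,0,0],"twist": [0,0,0],"hand": -0.72},{"dp": [38,0,0],"twist": [0,0,0],"hand": -0.72}])

```text
clock: 7.98
tool_pos: [0.4898, -0.117, 0.0643]
eef_rot: [0.712, 0.702, -0.0, 0.002]
contact_force: [-0.1, -6.0, 3.1]
opening: 0.143
finger_force: 2.8
```

```bash
python3 go.py 0 2 64; python3 - <<'E'
from h import *
s=r.snapshot('top');P=cloud(s,cam(s));t=P[(P[...,2]>.07)&(P[...,2]<.085)&(P[...,1]<.0)&(P[...,1]>-.14)&(P[...,0]>.45)&(P[...,0]<.53)]
print(cv2.minEnclosingCircle(t[:,:2].astype(np.float32)*1000),len(t))
E
```

```text
t 7.97 station mm [  0.7 -54.9  64.3] open 0.14 F [-0.1 -6.   3.1]
['0', '2', '64'] dp [56.9 -0.6  0.1] twist [0.002 0.003 0.002]
((0.0, 0.0), 0.0) 0
```

step_arm(motion=[{"dp": [7,0,0],"twist": [0,0,0],"hand": -0.72},{"dp": [14,0,0],"twist": [0,0,0],"hand": -0.72},{"dp": [21,0,0],"twist": [0,0,0],"hand": -0.72},{"dp": [28,0,0],"twist": [0,0,0],"hand": -0.72},{"dp": [34,0,0],"twist": [0,0,0],"hand": -0.72}])

```text
clock: 8.65
tool_pos: [0.4899, -0.0828, 0.0642]
eef_rot: [0.712, 0.702, -0.0, 0.001]
contact_force: [1.2, -4.4, 2.3]
opening: 0.14
finger_force: 2.3
```

step_arm(motion=[{"dp": [5,0,0],"twist": [0,0,0],"hand": -0.72},{"dp": [10,0,0],"twist": [0,0,0],"hand": -0.72},{"dp": [14,0,0],"twist": [0,0,0],"hand": -0.72},{"dp": [18,0,0],"twist": [0,0,0],"hand": -0.72}])

```text
clock: 9.15
tool_pos: [0.4894, -0.0626, 0.0634]
eef_rot: [0.711, 0.703, -0.0, -0.001]
contact_force: [-0.7, -2.3, -0.7]
opening: 0.136
finger_force: 1.0
```

```bash
python3 go.py 0 2 64; python3 - <<'E'
from h import *
s=r.snapshot('side');P=cloud(s,cam(s));save(s,'s3.png')
c=s['pixels'][160:330,180:330];cv2.imwrite('pics/s3c.png',cv2.resize(c,None,fx=3.5,fy=3.5)[:,:,::-1])
t=P[(P[...,2]>.055)&(P[...,2]<.085)&(P[...,1]<.03)&(P[...,1]>-.1)&(P[...,0]>.45)&(P[...,0]<.53)]
print(np.percentile(t,[1,50,99],axis=0).round(4),len(t))
E
```

```text
t 9.15 station mm [-0.6 -0.6 63.4] open 0.14 F [-0.7 -2.3 -0.7]
['0', '2', '64'] dp [ 2.6  0.6 -0.6] twist [-0.001 -0.001  0.004]
[[ 0.4677 -0.0738  0.0551]
 [ 0.4944 -0.0714  0.0658]
 [ 0.504  -0.0497  0.0838]] 34
```

View pics/s3c.png

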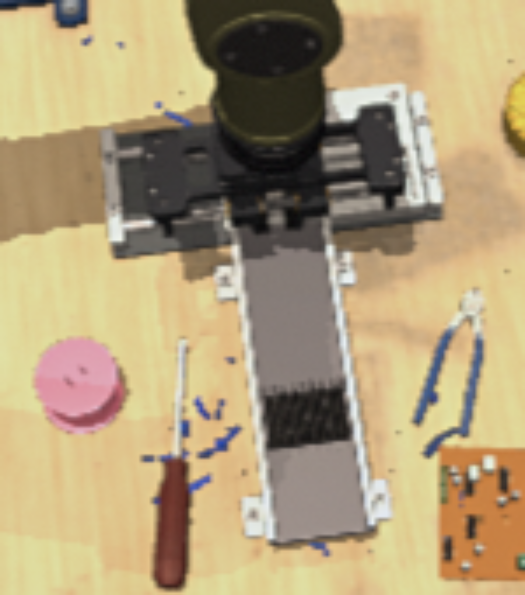

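The hand hides the reel in the side view; the sink is undisturbed in the lane at (307,417). I check the reel with the wrist camera's depth.

```bash
cat > reel.py <<'E'
from h import *
st=r.get_state();s=r.snapshot('wrist');T=cam(s,st);P=cloud(s,T)
t=P[(P[...,2]>.05)&(P[...,2]<.095)&(P[...,1]<.025)&(P[...,1]>-.047)&(P[...,0]>.45)&(P[...,0]<.54)]
print('z pct',np.percentile(t[:,2],[5,25,50,75,95]).round(4),len(t),'xy',cv2.minEnclosingCircle(t[:,:2].astype(np.float32)*1000))
A=np.c_[t[:,:2],np.ones(len(t))];c=np.linalg.lstsq(A,t[:,2],rcond=None)[0];print('slope',c[:2].round(3))
cv2.imwrite('pics/w_%d.png'%int(st['clock']*100),s['pixels'][:,:,::-1]);print(int(st['clock']*100))
E
python3 reel.py
```

```text
z pct [0.0621 0.066  0.0699 0.0738 0.0775] 19447 xy ((501.0569152832031, -3.5551280975341797), 45.64079666137695)
slope [ 0.013 -0.284]
919
```

step_arm(motion=[{"dp": [3,0,0],"twist": [0,0,0],"hand": -0.72},{"dp": [5,0,0],"twist": [0,0,0],"hand": -0.72},{"dp": [5,0,0],"twist": [0,0,0],"hand": -0.72}])

```text
clock: 9.62
tool_pos: [0.4899, -0.0584, 0.0636]
eef_rot: [0.712, 0.703, -0.0, -0.0]
contact_force: [-0.0, -3.2, -1.0]
opening: 0.136
finger_force: 1.1
```

```bash
python3 go.py 0 2 64; python3 reel.py
```

```text
t 9.62 station mm [-0.2  3.6 63.6] open 0.14 F [-0.  -3.2 -1. ]
['0', '2', '64'] dp [-1.6  0.2 -0.4] twist [-0.    -0.     0.004]
z pct [0.0628 0.0652 0.0675 0.0699 0.0724] 18093 xy ((500.805908203125, -4.941984176635742), 46.395362854003906)
slope [ 0.018 -0.157]
962
```

step_arm(motion=[{"dp": [2,0,0],"twist": [0,0,0],"hand": -0.72},{"dp": [4,0,0],"twist": [0,0,0],"hand": -0.72},{"dp": [4,0,0],"twist": [0,0,0],"hand": -0.72}])

```text
clock: 10.05
tool_pos: [0.4901, -0.0543, 0.0637]
eef_rot: [0.712, 0.703, 0.0, -0.0]
contact_force: [-0.2, -1.4, -1.9]
opening: 0.139
finger_force: 1.1
```

```bash
python3 go.py 0 2 64; python3 reel.py
```

```text
t 10.05 station mm [-0.   7.7 63.7] open 0.14 F [-0.2 -1.4 -1.9]
['0', '2', '64'] dp [-5.7  0.  -0.3] twist [ 0.    -0.     0.004]
z pct [0.0629 0.0651 0.0673 0.0698 0.0799] 20317 xy ((502.0186767578125, -9.955971717834473), 48.711082458496094)
slope [ 0.011 -0.193]
1005
```

View pics/w_1005.png

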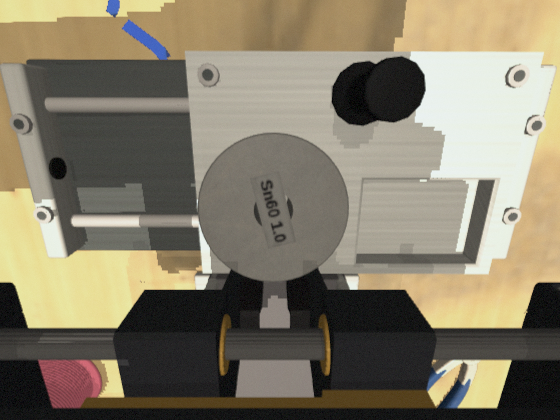

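The reel (273,207) covers the pocket. I fit its top plane from that disc's pixels.

```bash
cat > disc.py <<'E'
from h import *
# reel top: largest gray disc in wrist image via Hough
st=r.get_state();s=r.snapshot('wrist');T=cam(s,st);P=cloud(s,T)
g=cv2.cvtColor(s['pixels'],cv2.COLOR_RGB2GRAY)
c=cv2.HoughCircles(cv2.GaussianBlur(g,(5,5),1),cv2.HOUGH_GRADIENT,1,60,param1=100,param2=30,minRadius=50,maxRadius=95)[0]
for u,v,q in c[:3]:
    vv,uu=np.indices(g.shape);m=((uu-u)**2+(vv-v)**2<(q*.85)**2)&(s['depth']>0)
    t=P[m];A=np.c_[t[:,:2]-t[:,:2].mean(0),np.ones(len(t))];k=np.linalg.lstsq(A,t[:,2],rcond=None)[0]
    M=np.array([.490,-.062]);a=np.radians(.95);d=t[:,:2].mean(0)-M
    print('px',u,v,q,'slope',k[:2].round(3),'z',k[2].round(4),'station',(np.array([d[0]*np.cos(a)-d[1]*np.sin(a),d[0]*np.sin(a)+d[1]*np.cos(a)])*1000).round(1))
E
python3 disc.py
```

```text
px 272.5 206.5 74.6 slope [-0.019 -0.148] z 0.0667 station [-1.6 51.4]
```

I've pushed a little too far, and the fingers are leaning the reel forward. I'll back off.

step_arm(motion=[{"dp": [-3,0,0],"twist": [0,0,0],"hand": -0.72},{"dp": [-8,0,0],"twist": [0,0,0],"hand": -0.72},{"dp": [-14,0,0],"twist": [0,0,0],"hand": -0.72}])

```text
clock: 10.52
tool_pos: [0.49, -0.0683, 0.0638]
eef_rot: [0.711, 0.703, 0.0, -0.0]
contact_force: [0.7, 0.6, -0.2]
opening: 0.142
finger_force: 0.0
```

```bash
python3 go.py 0 2 64; python3 disc.py
```

```text
t 10.53 station mm [ 0.1 -6.3 63.8] open 0.14 F [ 0.7  0.6 -0.2]
['0', '2', '64'] dp [ 8.3 -0.1 -0.2] twist [ 0.    -0.001  0.004]
px 271.5 180.5 77.7 slope [-0.004  0.006] z 0.0631 station [-1.9 47.2]
```

Seated flat: top z is 63.1 mm against an expected 63.5. Next is the carrier.

step_arm(motion=[{"dp": [-2,0,-40],"twist": [0,0,0],"hand": 0.2},{"dp": [10,10,-70],"twist": [0,0,0],"hand": 0.3},{"dp": [60,30,-70],"twist": [0,0,0],"hand": 0.3},{"dp": [100,39,-60],"twist": [0,0,0],"hand": 0.3},{"dp": [104,39,-40],"twist": [0,0,0],"hand": 0.3}])

```text
clock: 11.2
tool_pos: [0.5318, 0.0398, 0.1041]
eef_rot: [0.71, 0.705, 0.003, -0.0]
contact_force: [-0.2, -0.3, -0.6]
opening: 0.651
finger_force: 0.0
```

```bash
python3 go.py 39 97 66.5 -39 97 66.5; python3 disc.py
```

```text
t 11.2 station mm [ 40.1 102.5 104.1] open 0.65 F [-0.2 -0.3 -0.6]
['39', '97', '66.5'] dp [-5.6 -1.3 37.5] twist [ 0.003 -0.004  0.01 ]
['-39', '97', '66.5'] dp [ -4.8 -79.3  37.3] twist [ 0.003 -0.004  0.01 ]
px 188.5 59.5 61.6 slope [-0.021 -0.022] z 0.0432 station [ -7.4 208.2]
```

step_arm(motion=[{"dp": [-1,-1,0],"twist": [0,0,0],"hand": 0.3},{"dp": [-1,-1,25],"twist": [0,0,0],"hand": 0.3},{"dp": [-1,-1,37],"twist": [0,0,0],"hand": -0.8},{"dp": [-1,-1,37],"twist": [0,0,0],"hand": -0.8},{"dp": [-1,-1,37],"twist": [0,0,0],"hand": -0.8}])

```text
clock: 11.88
tool_pos: [0.5296, 0.0337, 0.0673]
eef_rot: [0.712, 0.702, 0.0, 0.0]
contact_force: [-0.2, 0.3, 0.1]
opening: 0.337
finger_force: 0.0
```

step_arm(motion=[{"dp": [0,0,0],"twist": [0,0,0],"hand": -0.8},{"dp": [0,0,0],"twist": [0,0,0],"hand": -0.8},{"dp": [0,0,0],"twist": [0,0,0],"hand": -0.8}])

```text
clock: 12.25
tool_pos: [0.5302, 0.0339, 0.0674]
eef_rot: [0.712, 0.702, 0.001, 0.001]
contact_force: [1.9, -0.7, 5.1]
opening: 0.193
finger_force: 14.7
```

```bash
python3 go.py -39 97 66.5
```

```text
t 12.25 station mm [38.6 96.6 67.4] open 0.19 F [ 1.9 -0.7  5.1]
['-39', '97', '66.5'] dp [  0.7 -77.6   0.7] twist [ 0.002 -0.     0.003]
```

step_arm(motion=[{"dp": [0,-6,0],"twist": [0,0,0],"hand": -0.8},{"dp": [0,-18,0],"twist": [0,0,0],"hand": -0.8},{"dp": [0,-32,0],"twist": [0,0,0],"hand": -0.8},{"dp": [0,-46,0],"twist": [0,0,0],"hand": -0.8},{"dp": [0,-58,0],"twist": [0,0,0],"hand": -0.8}])

```text
clock: 12.88
tool_pos: [0.4715, 0.0348, 0.0673]
eef_rot: [0.712, 0.702, 0.001, 0.001]
contact_force: [2.3, -0.2, 6.7]
opening: 0.193
finger_force: 14.6
```

step_arm(motion=[{"dp": [0,-8,0],"twist": [0,0,0],"hand": -0.8},{"dp": [0,-15,0],"twist": [0,0,0],"hand": -0.8},{"dp": [0,-20,0],"twist": [0,0,0],"hand": -0.8},{"dp": [0,-24,0],"twist": [0,0,0],"hand": -0.8},{"dp": [0,-24,0],"twist": [0,0,0],"hand": -0.8}])

```text
clock: 13.5
tool_pos: [0.4539, 0.0351, 0.0673]
eef_rot: [0.712, 0.702, 0.005, 0.005]
contact_force: [10.9, -1.4, 1.4]
opening: 0.197
finger_force: 14.9
```

step_arm(motion=[{"dp": [0,-3,0],"twist": [0,0,0],"hand": -0.8},{"dp": [0,-3,0],"twist": [0,0,0],"hand": -0.8},{"dp": [0,-3,0],"twist": [0,0,0],"hand": -0.8}])

```text
clock: 13.88
tool_pos: [0.4538, 0.0352, 0.0674]
eef_rot: [0.712, 0.702, 0.007, 0.006]
contact_force: [16.6, -1.9, -2.6]
opening: 0.192
finger_force: 15.0
```

```bash
python3 go.py -39 97 66.5
```

```text
t 13.88 station mm [-37.8  96.5  67.4] open 0.19 F [16.6 -1.9 -2.6]
['-39', '97', '66.5'] dp [ 0.5 -1.2  0.8] twist [ 0.019 -0.001  0.002]
```

step_arm(motion=[{"dp": [0,7,0],"twist": [0,0,0],"hand": -0.8},{"dp": [0,7,0],"twist": [0,0,0],"hand": 0.2},{"dp": [0,7,0],"twist": [0,0,0],"hand": 0.2},{"dp": [0,7,0],"twist": [0,0,0],"hand": 0.2},{"dp": [0,7,-20],"twist": [0,0,0],"hand": 0.2}])

```text
clock: 14.5
tool_pos: [0.4498, 0.035, 0.0859]
eef_rot: [0.712, 0.703, -0.001, -0.001]
contact_force: [0.9, 0.2, -0.2]
opening: 0.598
finger_force: 0.0
```

step_arm(motion=[{"dp": [0,0,-40],"twist": [0,0,0],"hand": 0.2},{"dp": [-30,10,-60],"twist": [0,0,0],"hand": -0.72},{"dp": [-85,28,-60],"twist": [0,0,0],"hand": -0.72},{"dp": [-140,40,-60],"twist": [0,0,0],"hand": -0.72},{"dp": [-195,40,-60],"twist": [0,0,0],"hand": -0.72}])

```text
clock: 15.12
tool_pos: [0.4891, -0.162, 0.1465]
eef_rot: [0.711, 0.703, 0.0, 0.0]
contact_force: [-0.5, 0.4, -0.2]
opening: 0.171
finger_force: 0.0
```

```bash
sed -i 's/\[.490,-.062\]/[.491,-.062]/' go.py disc.py; python3 go.py 0 -206 110 0 -206 64; python3 - <<'E'
from h import *
st=r.get_state();s=r.snapshot('wrist');T=cam(s,st);P=cloud(s,T)
cv2.imwrite('pics/w3.png',s['pixels'][:,:,::-1])
t=P[(P[...,2]>.056)&(P[...,2]<.068)&(P[...,1]<-.15)&(P[...,0]>.44)&(P[...,0]<.54)]
print('sink',cv2.minAreaRect(t[:,:2].astype(np.float32)*1000),len(t))
E
```

```text
t 15.12 station mm [  -0.3 -100.   146.5] open 0.17 F [-0.5  0.4 -0.2]
['0', '-206', '110'] dp [-106.    -0.2   36.5] twist [ 0.001 -0.     0.004]
['0', '-206', '64'] dp [-106.    -0.3   82.5] twist [ 0.001 -0.     0.004]
sink ((488.24554443359375, -224.55323791503906), (40.65519332885742, 28.904170989990234), 88.85106658935547) 345
```

View pics/w3.png

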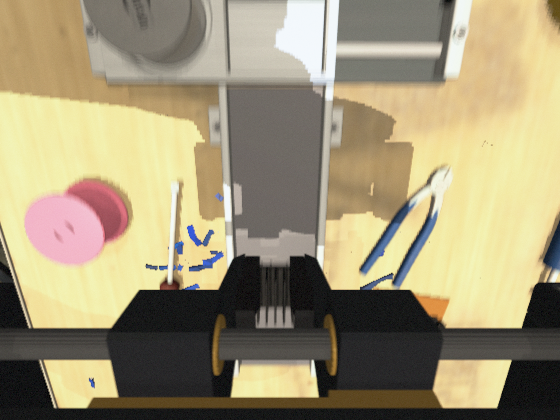

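The rectangular pocket (px 228–330 across) lines up with the lane. I go behind the sink and descend.

step_arm(motion=[{"dp": [-55,0,0],"twist": [0,0,0],"hand": -0.72},{"dp": [-106,0,0],"twist": [0,0,0],"hand": -0.72},{"dp": [-106,0,40],"twist": [0,0,0],"hand": -0.72},{"dp": [-106,0,75],"twist": [0,0,0],"hand": -0.72},{"dp": [-106,0,85],"twist": [0,0,0],"hand": -0.72}])

```text
clock: 15.8
tool_pos: [0.4855, -0.2653, 0.0597]
eef_rot: [0.712, 0.703, -0.001, -0.002]
contact_force: [-0.6, 0.2, 0.9]
opening: 0.145
finger_force: 0.0
```

step_arm(motion=[{"dp": [4,0,0],"twist": [0,0,0],"hand": -0.72},{"dp": [10,0,0],"twist": [0,0,0],"hand": -0.72},{"dp": [17,0,0],"twist": [0,0,0],"hand": -0.72},{"dp": [25,0,0],"twist": [0,0,0],"hand": -0.72},{"dp": [35,0,0],"twist": [0,0,0],"hand": -0.72}])

```text
clock: 16.42
tool_pos: [0.4881, -0.2315, 0.0622]
eef_rot: [0.712, 0.702, 0.0, 0.001]
contact_force: [-0.1, -1.9, 1.1]
opening: 0.139
finger_force: 1.0
```

```bash
python3 go.py 0 3 61
```

```text
t 16.43 station mm [-1.000e-01 -1.695e+02  6.220e+01] open 0.14 F [-0.1 -1.9  1.1]
['0', '3', '61'] dp [172.5   0.6   1.1] twist [0.001 0.001 0.003]
```

step_arm(motion=[{"dp": [10,0,0],"twist": [0,0,0],"hand": -0.72},{"dp": [21,0,0],"twist": [0,0,0],"hand": -0.72},{"dp": [32,0,0],"twist": [0,0,0],"hand": -0.72},{"dp": [43,0,0],"twist": [0,0,0],"hand": -0.72},{"dp": [54,0,0],"twist": [0,0,0],"hand": -0.72}])

```text
clock: 17.05
tool_pos: [0.4884, -0.1766, 0.0616]
eef_rot: [0.712, 0.703, 0.0, -0.0]
contact_force: [0.1, -1.0, 1.5]
opening: 0.143
finger_force: 0.9
```

step_arm(motion=[{"dp": [11,0,0],"twist": [0,0,0],"hand": -0.72},{"dp": [22,0,0],"twist": [0,0,0],"hand": -0.72},{"dp": [33,0,0],"twist": [0,0,0],"hand": -0.72},{"dp": [44,0,0],"twist": [0,0,0],"hand": -0.72},{"dp": [54,0,0],"twist": [0,0,0],"hand": -0.72}])

```text
clock: 17.68
tool_pos: [0.4891, -0.1226, 0.0617]
eef_rot: [0.712, 0.703, 0.0, -0.0]
contact_force: [-0.2, -1.8, 0.6]
opening: 0.139
finger_force: 0.7
```

step_arm(motion=[{"dp": [9,0,0],"twist": [0,0,0],"hand": -0.72},{"dp": [18,0,0],"twist": [0,0,0],"hand": -0.72},{"dp": [26,0,0],"twist": [0,0,0],"hand": -0.72},{"dp": [34,0,0],"twist": [0,0,0],"hand": -0.72},{"dp": [40,0,0],"twist": [0,0,0],"hand": -0.72}])

```text
clock: 18.3
tool_pos: [0.4897, -0.0831, 0.0618]
eef_rot: [0.712, 0.703, 0.0, 0.0]
contact_force: [-0.1, -1.9, 2.0]
opening: 0.143
finger_force: 1.0
```

```bash
python3 go.py 0 3 61
```

```text
t 18.3 station mm [ -0.9 -21.1  61.8] open 0.14 F [-0.1 -1.9  2. ]
['0', '3', '61'] dp [24.1  1.   0.8] twist [0.    0.    0.004]
```

step_arm(motion=[{"dp": [6,0,0],"twist": [0,0,0],"hand": -0.72},{"dp": [12,0,0],"twist": [0,0,0],"hand": -0.72},{"dp": [17,0,0],"twist": [0,0,0],"hand": -0.72},{"dp": [22,0,0],"twist": [0,0,0],"hand": -0.72},{"dp": [22,0,0],"twist": [0,0,0],"hand": -0.72}])

```text
clock: 18.92
tool_pos: [0.4899, -0.0609, 0.0616]
eef_rot: [0.711, 0.703, 0.0, -0.0]
contact_force: [0.5, -1.0, 0.2]
opening: 0.146
finger_force: 0.4
```

```bash
python3 go.py 0 3 61; cat > sink.py <<'E'
from h import *
st=r.get_state();s=r.snapshot('wrist');T=cam(s,st);P=cloud(s,T)
cv2.imwrite('pics/w_%d.png'%int(st['clock']*100),s['pixels'][:,:,::-1]);print(int(st['clock']*100))
dark=(s['pixels'].max(-1)<90)
for lo in np.arange(-60,35,8):
    y=-.062+.0325+lo/1000
    k=(abs(P[...,1]-y)<.004)&(abs(P[...,0]-.4915)<.028)&(P[...,2]>.01)&(P[...,2]<.08)
    if k.sum()>20: print('sy',lo+32.5,'z p50/p95',np.percentile(P[k][:,2],[50,95]).round(4),k.sum())
E
python3 sink.py
```

```text
t 18.93 station mm [-1.1  1.1 61.6] open 0.15 F [ 0.5 -1.   0.2]
['0', '3', '61'] dp [1.9 1.1 0.6] twist [-0.    -0.     0.004]
1892
sy -27.5 z p50/p95 [0.0349 0.0358] 335
sy -19.5 z p50/p95 [0.0348 0.0356] 286
sy -11.5 z p50/p95 [0.0349 0.0361] 343
sy -3.5 z p50/p95 [0.0345 0.0608] 680
sy 4.5 z p50/p95 [0.0333 0.0649] 694
sy 12.5 z p50/p95 [0.0584 0.0779] 3618
sy 20.5 z p50/p95 [0.0362 0.0574] 1864
sy 28.5 z p50/p95 [0.0351 0.055 ] 1932
sy 36.5 z p50/p95 [0.032  0.0521] 1949
sy 44.5 z p50/p95 [0.0272 0.0491] 2055
sy 52.5 z p50/p95 [0.0321 0.0465] 1616
sy 60.5 z p50/p95 [0.0333 0.0344] 1892
```

step_arm(motion=[{"dp": [2,0,0],"twist": [0,0,0],"hand": -0.72},{"dp": [4,0,0],"twist": [0,0,0],"hand": -0.72},{"dp": [4,0,0],"twist": [0,0,0],"hand": -0.72}])

```text
clock: 19.35
tool_pos: [0.49, -0.0573, 0.0617]
eef_rot: [0.712, 0.703, 0.0, -0.0]
contact_force: [-0.6, -0.8, -0.3]
opening: 0.14
finger_force: 0.3
```

```bash
python3 go.py 0 3 61; python3 sink.py|tail -8
```

```text
t 19.35 station mm [-1.1  4.7 61.7] open 0.14 F [-0.6 -0.8 -0.3]
['0', '3', '61'] dp [-1.7  1.1  0.7] twist [-0.    -0.     0.004]
sy 4.5 z p50/p95 [0.0326 0.0613] 929
sy 12.5 z p50/p95 [0.0615 0.0782] 3224
sy 20.5 z p50/p95 [0.0342 0.0556] 1594
sy 28.5 z p50/p95 [0.0352 0.0542] 1859
sy 36.5 z p50/p95 [0.0317 0.0519] 1864
sy 44.5 z p50/p95 [0.0295 0.0494] 1885
sy 52.5 z p50/p95 [0.0328 0.0473] 1710
sy 60.5 z p50/p95 [0.0333 0.0346] 1928
```

step_arm(motion=[{"dp": [2,0,0],"twist": [0,0,0],"hand": -0.72},{"dp": [3,0,0],"twist": [0,0,0],"hand": -0.72},{"dp": [3,0,0],"twist": [0,0,0],"hand": -0.72},{"dp": [-3,0,0],"twist": [0,0,0],"hand": -0.72},{"dp": [-14,0,0],"twist": [0,0,0],"hand": -0.72}])

```text
clock: 20.02
tool_pos: [0.4901, -0.0707, 0.0617]
eef_rot: [0.711, 0.703, 0.001, -0.0]
contact_force: [1.0, 0.5, -0.4]
opening: 0.139
finger_force: 0.0
```

```bash
python3 go.py 0 3 61; python3 sink.py|tail -8
```

```text
t 20.02 station mm [-0.8 -8.7 61.7] open 0.14 F [ 1.   0.5 -0.4]
['0', '3', '61'] dp [11.7  0.8  0.7] twist [ 0.    -0.001  0.006]
sy 4.5 z p50/p95 [0.0337 0.0759] 3104
sy 12.5 z p50/p95 [0.0249 0.0465] 1036
sy 20.5 z p50/p95 [0.0277 0.0466] 1603
sy 28.5 z p50/p95 [0.0284 0.0465] 1646
sy 36.5 z p50/p95 [0.0282 0.0465] 1774
sy 44.5 z p50/p95 [0.0277 0.0466] 1861
sy 52.5 z p50/p95 [0.025  0.0461] 1850
sy 60.5 z p50/p95 [0.0333 0.0344] 2007
```

The sink is flat, with its top at 46.5 mm as expected. I retreat upward and check the whole scene.

step_arm(motion=[{"dp": [-5,0,-40],"twist": [0,0,0],"hand": -0.72},{"dp": [-10,0,-90],"twist": [0,0,0],"hand": -0.72},{"dp": [-60,0,-130],"twist": [0,0,0],"hand": -0.72},{"dp": [-115,0,-150],"twist": [0,0,0],"hand": -0.72},{"dp": [-120,0,-150],"twist": [0,0,0],"hand": -0.72}])

```text
clock: 20.7
tool_pos: [0.4883, -0.1974, 0.2137]
eef_rot: [0.715, 0.7, 0.0, 0.003]
contact_force: [-0.3, 0.7, 0.0]
opening: 0.139
finger_force: 0.0
```

```bash
python3 - <<'E'
from h import *
s=r.snapshot('side');save(s,'s9.png')
c=s['pixels'][160:330,150:350];a=cv2.resize(c,None,fx=3,fy=3)
cv2.imwrite('pics/s9c.png',a[:,:,::-1])
st=r.get_state();s=r.snapshot('wrist');P=cloud(s,cam(s,st))
k=(P[...,2]>.055)&(P[...,2]<.07)&(P[...,1]>-.05)&(P[...,1]<.04)&(P[...,0]>.36)&(P[...,0]<.47);t=P[k]
print('reel z',np.percentile(t[:,2],[5,50,95]),t.mean(0))
E
```

```text
reel z [0.06189476 0.06326285 0.064626  ] [ 0.41169373 -0.04120669  0.06326347]
```

View pics/s9c.png

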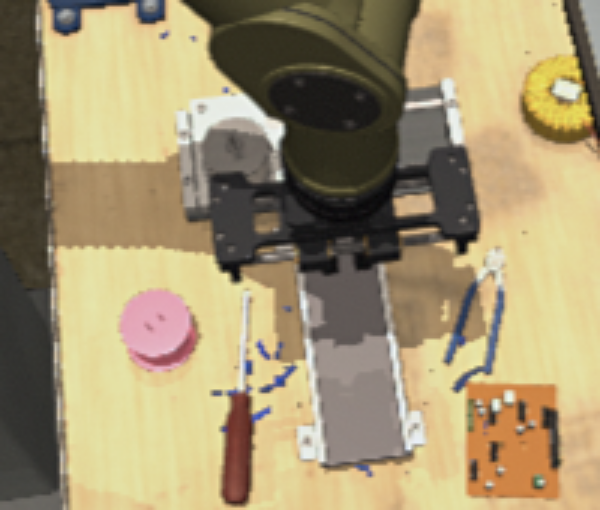

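The lane is empty, the reel (240,150) is seated with its top at 63.3 mm, and the cutters, screwdriver and board are untouched. I hand the job in.

```bash
python3 -c "
from plant import r
print(r.finish_job())"
```

```text
the job is handed in; nothing more can be done
None
```

The job is handed in at about 21 s: the solder reel went in first, then the heat sink, both measured flat in their own pockets, with the cutters, screwdriver and circuit board left where they lay.

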